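Sort the retouching materials into their colour-coded trays

ROBOT

A 6-joint arm with a two-finger parallel gripper is mounted at the origin on a cart in front of the work surface, level with it; the furniture and walls round the work are solid. World frame = base frame: x ahead of the robot, y to its left, z up, the work surface at z = 0. Lengths are in mm, angles in rad, forces in N, time in s.
With the tool pointing down it reaches from about 275 to 875 mm from the base axis. Payload 12.5 kg.
Tool frame: the origin (TCP) lies midway between the tips of the shut fingers; the grasp point (between the pads) lies 19 mm behind it; z points along the fingers, y is the line along which they close (so a half turn about z gives the same grasp; the last joint's range is limited). The gripper opens to 85 mm and grips with 20 to 120 N. Pads are 22 mm wide; open, the fingers measure 114 mm over their backs; the gripper's body (76 mm by 85 mm) begins 54 mm behind the grasp point. The pads swing forward as they close: fully open they stand 13 mm farther back than shut.
Start: joints at [1.198, 0.351, 1.652, -0, 1.139, -0.085], TCP at [156.082, 527.373, 231.29] pointing down, gripper open.
Joint ranges: [-2.75, 2.75], [-0.79, 2.1], [0.01, 2.65], [-1.57, 4.71], [0.07, 3.14], [-2.87, 2.87]. Speed limits (rad/s): [2.22, 2.22, 2.79, 3.14, 3.14, 3.14].

INTERFACE

Orientations are given as a unit quaternion [w, x, y, z].
In Python, from workcell import r, cams gives the robot as it stands. The module is installed in compiled form; this text tells all that it offers.
- The arm moves only by the tool play_rows, never from a script. Its argument "deltas" is a list of rows, each a list of 7 numbers: the shift along the world's x, y, z in cm, then the turn, a rotation vector about the world's x, y, z in degrees, then the closure, from 0 (fully open) to 1 (shut). A call has 1 to 5 rows; each row is the pose to reach, as a shift and turn from the pose commanded when the call began; what a row does not reach only later rows make up. A row lasts 1/12 s, in which the tool goes at most 41.7 mm and 7.16 degrees, less where a joint would pass 70% of its speed; a pose out of reach is approached as far as the arm can. A call with a gripper value outside its range is refused whole. The fingers move at their own pace and stop on an object; "force" is the grip in N (left out, the last holds). Time passes only in rows, so rows that repeat a pose let the fingers close. It gives the time, the measured TCP pose, the force, the opening and the grip force at its end, in the units of the state.
- r.get_state(): the state, without advancing time (a new reading comes with each control period).
- cams.camera(name): name is "scene" or "top"; returns the picture (480x640x3 uint8, blue, green, red); there is no depth.
- cams.calibration(name): a dict with "fx", "fy", "cx", "cy" (pixels), "k1" (the pictures are not rectified: a ray, as slopes to the right and down, at radius r is drawn at 1 + k1 r^2 times it, then the intrinsics apply), "pose" (4x4, takes a point from camera to world coordinates). Camera axes: x right, y down, z forward; pixel columns grow to the right and rows downward; lengths in mm; the calibration is good to about 2 mm. A picture is of the moment at which its call begins. calibration takes no time and is no camera call.
- r.sign_off(): hands the job in; it is judged then, once.
The state is a dict: "time_s": time; "joint_pos": joint angles; "qd": joint speeds; "tau": joint torques, N m; "ee_pos": TCP position; "tcp_rot": TCP orientation; "contact_force": force on the tool from outside, world axes, zero at the start; "torque": the same for the moment, N m; "width": finger opening in mm; "grasp_force": force on a finger pad.
Only numpy, scipy, OpenCV 4.12 (cv2) and the standard library are available. Lean on these libraries where they do the work, as an engineer would, in place of code of your own. Each camera call takes 0.05 s, during which the arm holds its last target. There are 200 camera calls.

TASK

Sort the finishing things standing inside the picture frame into the wooden trays: the jar with the yellow cap goes in the yellow-lined tray, the jar with the black cap in the black-lined tray, the small pot with the red lid in the red-lined tray, and the tape measure in the oblong blue-lined tray. Set each one down, without dropping it or knocking anything over, so that it stands upright on its tray's floor inside the rim. Leave the green wax tin where it is.

Things in the scene. Friction and masses are not known exactly. Their poses are not given: they have to be found in the camera images.
- yellow_jar: small clear pigment jar with a yellow cap (a green patch on its top), standing upright, loose: about 42 mm square with rounded corners, its round cap 41 mm in diameter, 96 mm tall, 110 g give or take. Origin at the centre of its underside, z up; its x and y axes run square to its sides
- black_jar: small clear pigment jar with a black cap (a dark green patch on its top), standing upright, loose: round, 45 mm in diameter, 105 mm tall, 110 g give or take. Origin at the centre of its underside, z up
- red_pot: squat round pot with a red lid (a white patch on its top), standing upright, loose: 58 mm in diameter, 50 mm tall, 90 g give or take; the lid does not come off. Origin at the centre of its underside, z up
- tape: pocket tape measure in a black case with a yellow disc on each flat side, standing on its edge, loose: 35 mm thick along its x, 64 mm long along its y (from -29 to +35 mm, the metal end hook at +y or near it), 60 mm tall, 190 g give or take. Origin on its underside, 3 mm towards -y from the middle of its length. Grip it across its thickness (x)
- yellow_tray: square low wooden tray with a bright yellow liner, fixed to the bench: 76 mm square outside, 64 mm inside, rim 6 mm wide and 18 mm high, floor 4 mm above the bench. Origin at the centre of its underside, x and y along its sides, z up
- black_tray: square low wooden tray with a black liner, fixed to the bench: 76 mm square outside, 64 mm inside, rim 6 mm wide and 18 mm high, floor 4 mm above the bench. Origin at the centre of its underside, x and y along its sides, z up
- red_tray: square low wooden tray with a red liner, fixed to the bench: 90 mm square outside, 78 mm inside, rim 6 mm wide and 18 mm high, floor 4 mm above the bench. Origin at the centre of its underside, x and y along its sides, z up
- blue_tray: oblong low wooden tray with a blue liner, fixed to the bench: outside 68 mm along its x and 104 mm along its y, inside 56 by 92 mm, rim 6 mm wide and 18 mm high, floor 4 mm above the bench. Origin at the centre of its underside, z up. The tape measure stands in it lengthwise (its y along the tray's y, either way round)
- wax: flat round green wax tin with a pale green square label on its lid, 77 mm in diameter, 30 mm tall, loose; it is not sorted and stays where it is. Origin at the centre of its underside, z up

How it is judged:
By the outcome, as a careful person would: the job done as asked, in the order asked, and still so for the second after the job is handed in, with the robot touching nothing.
It also fails if it takes over 102 s, if anything falls off the work surface, if the arm or the gripper's body presses on something with over 40 N, if the wrist force passes 120 N, or if a joint passes its speed limit or range.

## Working session

There is one attempt and no reset: what is moved stays moved. The work goes in short steps, Python scripts to look and compute and a tool call to move; the robot and the scene stay as the last step left them, time stands still between calls to the robot, and variables do not carry over. Pictures are saved under pics/ and viewed, at most 14 in all, crops included, and the job is handed in when it is done.

Besides the shell and the picture viewer there is one more tool, called after ">>>" in YAML: its name, and indented under it one key for each argument. play_rows: Moves the arm, as the interface text tells. Its arguments: {"type":"object","properties":{"deltas":{"type":"array"},"force":{"type":"number"}},"required":["deltas"]}

```bash
mkdir -p pics; python3 - <<'E'
from workcell import r,cams
import cv2
for n in("scene","top"):
    cv2.imwrite(f"pics/{n}0.png",cams.camera(n)); c=cams.calibration(n); print(n,c)
print(r.get_state())
E
```

```text
scene {'fx': 500.84708093641325, 'fy': 500.84708093641325, 'cx': 323.03346773669386, 'cy': 241.52493956786893, 'k1': -0.02713712722713268, 'pose': array([[ 7.13620196e-01, -3.06096219e-01,  6.30120084e-01,
        -3.71331557e+01],
       [-7.00530085e-01, -3.09305557e-01,  6.43107823e-01,
        -7.72965820e+02],
       [-1.95323000e-03, -9.00352807e-01, -4.35156303e-01,
         4.62339256e+02],
       [ 0.00000000e+00,  0.00000000e+00,  0.00000000e+00,
         1.00000000e+00]])}
top {'fx': 501.4231266550782, 'fy': 501.4231266550782, 'cx': 312.44128753365277, 'cy': 238.30717059855695, 'k1': -0.14592742382246432, 'pose': array([[ 2.31477921e-02, -9.81468232e-01,  1.90221687e-01,
         4.22996906e+02],
       [-9.99507576e-01, -1.86878907e-02,  2.52064977e-02,
        -1.28925335e+02],
       [-2.11845346e-02, -1.90711492e-01, -9.81417517e-01,
         9.10044709e+02],
       [ 0.00000000e+00,  0.00000000e+00,  0.00000000e+00,
         1.00000000e+00]])}
{'time_s': 0.1, 'joint_pos': array([ 1.19837740e+00,  3.51181977e-01,  1.65235433e+00,  1.30848735e-05,
        1.13909417e+00, -8.45972464e-02]), 'qd': array([-0.00091745, -0.00298744, -0.00067574, -0.00143603, -0.00080428,
        0.00066803]), 'tau': array([ 1.15052731e-03, -5.06842017e+01, -2.91881651e+01, -1.89097386e-05,
        2.63839895e-03, -1.08066789e-05]), 'ee_pos': array([155.98906641, 527.10956254, 230.81465128]), 'tcp_rot': array([-1.23332818e-04,  1.43417308e-01,  9.89662168e-01, -5.04077849e-04]), 'contact_force': array([-0.05663214,  0.11354198, -0.32827854]), 'torque': array([ 0.04180805,  0.00505426, -0.02418645]), 'grasp_force': 0.0, 'width': 85.3060938806484}
```

View pics/top0.png

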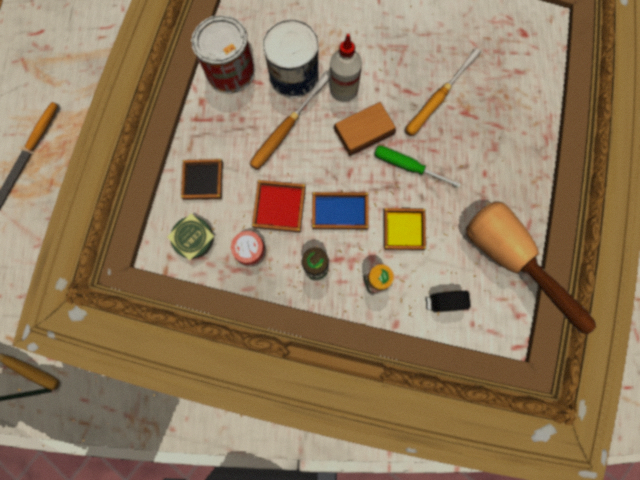

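View pics/scene0.png

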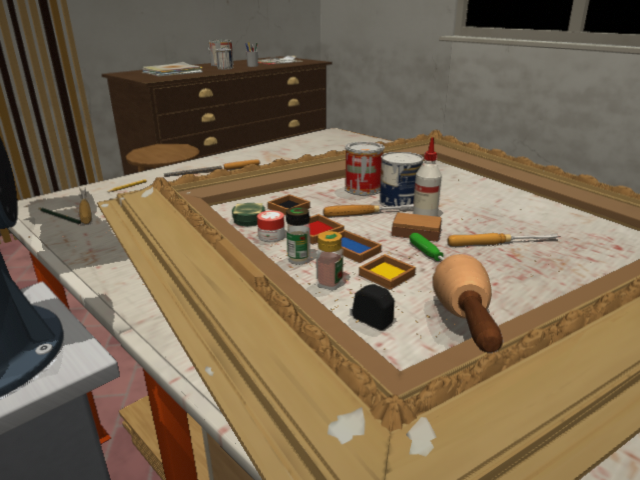

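The top view shows these centres, in pixels:

| Item | Pixel |
|---|---|
| black tray | (202,179) |
| red tray | (279,206) |
| blue tray | (340,210) |
| yellow tray | (404,229) |
| wax | (192,236) |
| red pot | (248,246) |
| black jar | (316,262) |
| yellow jar | (380,277) |
| tape | (448,300), with its hook at the left end |

The scene view shows all of them upright.

```bash
cat > h.py <<'E'
import numpy as np, cv2
from workcell import r,cams
def ray(name,px):
    c=cams.calibration(name); K=np.array([[c["fx"],0,c["cx"]],[0,c["fy"],c["cy"]],[0,0,1.]])
    n=cv2.undistortPoints(np.float64(px).reshape(-1,1,2),K,np.array([c["k1"],0,0,0.]))[:,0]
    P=np.array(c["pose"]); return P[:3,3],np.c_[n,np.ones(len(n))]@P[:3,:3].T
def plane(name,px,z):
    o,d=ray(name,px); return (o+d*((z-o[2])/d[:,2])[:,None])[:,:2]
def blob(mask,seed,R=45):
    m=np.zeros_like(mask); x,y=seed; m[y-R:y+R,x-R:x+R]=mask[y-R:y+R,x-R:x+R]
    n,l,s,c=cv2.connectedComponentsWithStats(m)
    k=min((k for k in range(1,n) if s[k,4]>15),key=lambda k:np.hypot(*(c[k]-seed)))
    return (l==k).astype(np.uint8)
def rect(mask,z,name="top"):
    c=max(cv2.findContours(mask,cv2.RETR_EXTERNAL,cv2.CHAIN_APPROX_NONE)[0],key=len)
    (x,y),(w,h),a=cv2.minAreaRect(np.float32(plane(name,c.reshape(-1,2),z)))
    return np.round([x,y,w,h,a],1)
E
python3 - <<'E'
from h import *
im=cams.camera("top"); hsv=cv2.cvtColor(im,cv2.COLOR_BGR2HSV); H,S,V=cv2.split(hsv)
obj=(((S>95)|(V<75))*1).astype(np.uint8)
R=lambda lo,hi:cv2.inRange(hsv,lo,hi)
red=R((0,150,60),(6,255,255))|R((174,150,60),(180,255,255))
for n,s in dict(yellow_tray=(404,229),black_tray=(202,179),red_tray=(279,206),blue_tray=(340,210)).items(): print(n,rect(blob(obj,s,33),9))
for n,s,m in (("yl",(404,229),R((24,150,100),(34,255,255))),("bl",(202,179),(V<75)*np.uint8(255)),("rl",(279,206),red),("blu",(340,210),R((105,120,60),(125,255,255)))): print(n,rect(blob(m,s,33),11))
print("tape60",rect(blob((V<60).astype(np.uint8),(448,300),35),60),"mid",rect(blob((V<60).astype(np.uint8),(448,300),35),30))
print("yellow cap",rect(blob(R((12,150,120),(32,255,255)),(380,277),25),92))
print("green patch",rect(blob(R((36,80,60),(85,255,255)),(381,278),15),96))
print("black jar patch",rect(blob(R((36,80,30),(85,255,255)),(316,262),20),105))
print("black cap",rect(blob((V<70).astype(np.uint8),(316,262),25),103))
print("pot",rect(blob(R((0,60,60),(8,255,255))|R((172,60,60),(180,255,255)),(248,246),22),48))
print("wax",rect(blob(obj,(192,236),30),15))
crop=cv2.resize(im[160:330,160:500],None,fx=2.35,fy=2.35,interpolation=cv2.INTER_CUBIC); cv2.imwrite("pics/c1.png",crop)
E
```

```text
yellow_tray [ 619.9 -275.    76.3   79.6   89.7]
black_tray [709.6 108.4  78.5  78.2   1.6]
red_tray [658.8 -41.   91.7  94.2  85.2]
blue_tray [ 652.7 -154.9  105.1   71.8   89.9]
yl [ 617.9 -273.4   63.1   59.9   88.9]
bl [7.101e+02 1.095e+02 5.980e+01 6.310e+01 6.000e-01]
rl [658.5 -41.5  77.   75.8  85.2]
blu [ 651.6 -154.7   49.5   87.3    1.1]
tape60 [ 484.6 -343.    32.    66.3    5.2] mid [ 486.8 -350.5   33.1   68.7    5.2]
yellow cap [ 520.4 -221.4   39.2   38.8   45.6]
green patch [ 520.4 -224.6   13.1   19.8   89.9]
black jar patch [ 541.5 -111.8   27.6   24.4   57.1]
black cap [ 537.9 -113.3   47.6   39.1    1.1]
pot [571.3   6.7  62.7  57.3  28.4]
wax [581.8  99.3  40.   70.4  49.8]
```

View pics/c1.png

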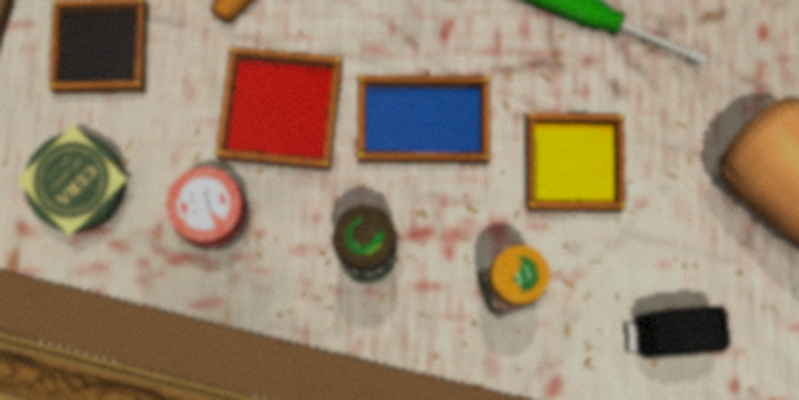

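The crop shows four empty trays square to the bench, except the red one, which is turned about 5°. The tape's hook is at its +y end and there is room around each thing. I'll check the jars in the scene view, both for cross-triangulation and for the yellow jar's yaw.

```bash
python3 - <<'E'
from h import *
im=cv2.imread("pics/scene0.png")
cv2.imwrite("pics/c2.png",cv2.resize(im[195:335,230:410],None,fx=4.2,fy=4.2,interpolation=cv2.INTER_CUBIC))
def proj(p):
    c=cams.calibration("scene");P=np.array(c["pose"]);q=(np.array(p)-P[:3,3])@P[:3,:3];q=q[:2]/q[2]
    q=q*(1+c["k1"]*(q@q)); px=np.array([c["fx"]*q[0]+c["cx"],c["fy"]*q[1]+c["cy"]]); return np.round((px-[230,195])*4.2)
for n,p in dict(yj_top=(520,-222,96),yj_bot=(520,-222,0),bj_top=(539,-112.5,105),bj_bot=(539,-112.5,0),pot_top=(571,7,50),tape_top=(486,-347,60)).items(): print(n,proj(p))
print("bench frame inner edge x", plane("top",[(248,292),(316,305),(380,317),(448,330)],15).round())
E
```

```text
yj_top [421. 168.]
yj_bot [420. 370.]
bj_top [277.  64.]
bj_bot [283. 271.]
pot_top [170.  84.]
tape_top [595. 385.]
bench frame inner edge x [[ 496.    7.]
 [ 476. -115.]
 [ 457. -229.]
 [ 435. -350.]]
```

View pics/c2.png

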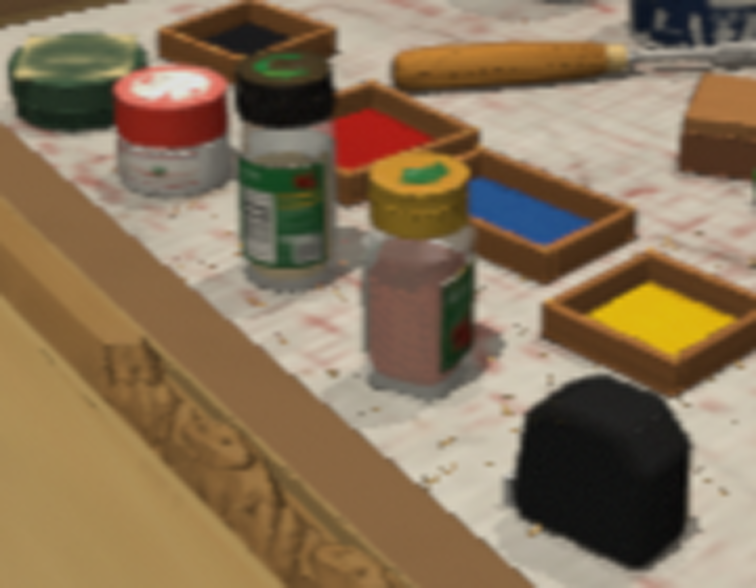

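The triangulation agrees to about 3 mm. The yellow jar's sides are turned about 20°, so I'll close along the 20° direction and move above it now.

>>> play_rows:
  deltas:
    - [1.8,-3.7,0,0,0,-3.5,0.1]
    - [3.6,-7.4,0,0,0,-7,0.2]
    - [5.4,-11.2,0,0,0,-10.5,0.2]
    - [7.2,-14.9,0,0,0,-14,0.2]
    - [9.1,-18.7,0,0,0,-18,0.2]
  force: 30

```text
time_s: 0.57
ee_pos: [246.8, 339.3, 231.1]
tcp_rot: [-0.0, 0.297, 0.955, -0.0]
contact_force: [1.2, -0.2, 0.1]
width: 68.2
grasp_force: 0.0
```

>>> play_rows:
  deltas:
    - [1.8,-3.7,0,0,0,-3.5,0.2]
    - [3.6,-7.4,0,0,0,-7,0.2]
    - [5.4,-11.2,0,0,0,-10.5,0.2]
    - [7.2,-14.9,0,0,0,-14,0.2]
    - [9.1,-18.7,0,0,0,-18,0.2]

```text
time_s: 0.98
ee_pos: [337.5, 152.9, 231.4]
tcp_rot: [0.0, 0.443, 0.896, 0.0]
contact_force: [1.6, -0.1, 0.7]
width: 68.4
grasp_force: 0.0
```

>>> play_rows:
  deltas:
    - [1.8,-3.7,0,0,0,-3.5,0.2]
    - [3.6,-7.4,0,0,0,-7,0.2]
    - [5.4,-11.2,0,0,0,-10.5,0.2]
    - [7.2,-14.9,0,0,0,-14,0.2]
    - [9.1,-18.7,0,0,0,-17.5,0.2]

```text
time_s: 1.4
ee_pos: [428.3, -33.7, 231.3]
tcp_rot: [0.0, 0.575, 0.818, 0.0]
contact_force: [0.3, 1.5, 0.6]
width: 68.1
grasp_force: 0.0
```

>>> play_rows:
  deltas:
    - [1.8,-3.7,0,0,0,0,0.2]
    - [3.6,-7.4,0,0,0,0,0.2]
    - [5.4,-11.2,0,0,0,0,0.2]
    - [7.2,-14.9,0,0,0,0,0.2]
    - [9.1,-18.7,0,0,0,0,0.2]

```text
time_s: 1.82
ee_pos: [518.9, -219.8, 231.0]
tcp_rot: [-0.0, 0.574, 0.819, 0.0]
contact_force: [1.0, 0.3, -0.0]
width: 68.2
grasp_force: 0.0
```

>>> play_rows:
  deltas:
    - [0,-0.1,-4,0,0,0,0.2]
    - [0,-0.1,-8,0,0,0,0.2]
    - [0,-0.1,-11.5,0,0,0,0.2]
    - [0,-0.1,-14.5,0,0,0,0.2]
    - [0,-0.1,-17,0,0,0,0.2]

```text
time_s: 2.23
ee_pos: [517.6, -218.3, 58.7]
tcp_rot: [-0.001, 0.574, 0.819, -0.0]
contact_force: [-0.1, -0.1, 0.1]
width: 68.3
grasp_force: 0.0
```

```bash
python3 - <<'E'
from h import *
a=cams.camera("top")[190:340,290:470]; b=cams.camera("scene")[170:320,260:440]
cv2.imwrite("pics/g1.png",cv2.resize(np.hstack([a,b]),None,fx=2.2,fy=2.2)); print(r.get_state()["ee_pos"],r.get_state()["contact_force"])
E
```

```text
[ 516.38219811 -217.60587783   57.6245707 ] [0.08356654 0.03600022 0.60200825]
```

View pics/g1.png

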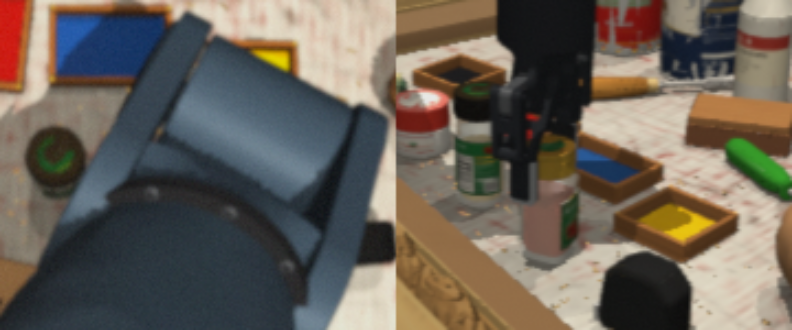

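The open fingers straddle the yellow jar at cap height and touch nothing. The TCP sits a few mm short of the commanded pose, so I'll correct that and then close.

>>> play_rows:
  deltas:
    - [0.3,-0.3,0.3,0,0,0,0.2]
    - [0.3,-0.3,0.3,0,0,0,0.2]
    - [0.3,-0.3,0.3,0,0,0,0.2]

```text
time_s: 2.58
ee_pos: [522.9, -222.4, 66.5]
tcp_rot: [0.002, 0.574, 0.819, 0.0]
contact_force: [0.1, 0.7, -0.2]
width: 68.4
grasp_force: 0.0
```

>>> play_rows:
  deltas:
    - [-0.3,0.3,-0.3,0,0,0,0.2]
    - [-0.3,0.3,-0.3,0,0,0,0.2]
    - [-0.3,0.3,-0.3,0,0,0,0.2]
    - [-0.3,0.3,-0.3,0,0,0,0.2]

```text
time_s: 2.92
ee_pos: [518.7, -218.7, 61.6]
tcp_rot: [0.0, 0.573, 0.819, 0.0]
contact_force: [1.0, 0.0, -0.5]
width: 67.8
grasp_force: 0.0
```

>>> play_rows:
  deltas:
    - [0,0,0,0,0,0,0.5]
    - [0,0,0,0,0,0,0.6]
    - [0,0,0,0,0,0,0.7]
    - [0,0,0,0,0,0,0.8]
    - [0,0,0,0,0,0,0.8]
  force: 30

```text
time_s: 3.33
ee_pos: [518.6, -218.8, 61.4]
tcp_rot: [0.0, 0.573, 0.819, -0.0]
contact_force: [-2.4, -0.7, 3.7]
width: 40.8
grasp_force: 30.0
```

>>> play_rows:
  deltas:
    - [0,0,1,0,0,0,0.8]
    - [0,0,2.5,0,0,0,0.8]
    - [0,0,4.5,0,0,0,0.8]
    - [1.5,-0.8,6,0,0,-2,0.8]
    - [3,-1.6,6,0,0,-5,0.8]

```text
time_s: 3.75
ee_pos: [550.2, -235.3, 125.1]
tcp_rot: [0.002, 0.609, 0.793, 0.0]
contact_force: [0.3, 0.4, -0.3]
width: 40.6
grasp_force: 30.8
```

>>> play_rows:
  deltas:
    - [2,-1,0,0,0,-5,0.8]
    - [4,-2,0,0,0,-10,0.8]
    - [5.5,-2.8,0,0,0,-15,0.8]
    - [6.6,-3.4,0,0,0,-15,0.8]
    - [7,-3.6,0,0,0,-15,0.8]

```text
time_s: 4.17
ee_pos: [619.7, -271.3, 121.5]
tcp_rot: [0.0, 0.707, 0.707, 0.0]
contact_force: [-0.9, -0.4, -0.9]
width: 40.7
grasp_force: 30.7
```

>>> play_rows:
  deltas:
    - [0,0,0,0,0,0,0.8]
    - [0,0,-1.5,0,0,0,0.8]
    - [0,0,-3,0,0,0,0.8]
    - [0,0,-3.5,0,0,0,0.8]
    - [0,0,-3.5,0,0,0,0.8]

```text
time_s: 4.58
ee_pos: [617.4, -270.0, 85.1]
tcp_rot: [-0.001, 0.707, 0.707, -0.0]
contact_force: [0.4, 0.7, -0.9]
width: 41.1
grasp_force: 30.7
```

```bash
python3 - <<'E'
from h import *
a=cams.camera("top")[170:320,340:520]; b=cams.camera("scene")[190:340,290:470]
cv2.imwrite("pics/g2.png",cv2.resize(np.hstack([a,b]),None,fx=2.2,fy=2.2)); print(r.get_state()["ee_pos"])
E
```

```text
[ 618.55875232 -270.60074869   86.98359945]
```

View pics/g2.png

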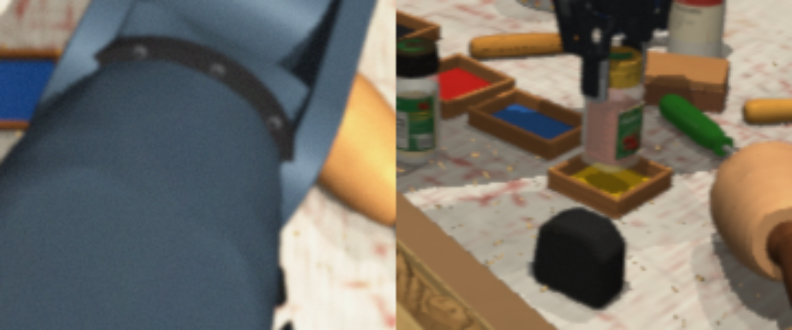

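The jar hangs upright above the yellow tray, roughly centred on it. I'll lower it gently.

>>> play_rows:
  deltas:
    - [0.1,0,-0.8,0,0,0,0.8]
    - [0.1,0,-1.4,0,0,0,0.8]
    - [0.1,0,-1.8,0,0,0,0.8]
    - [0.1,0,-2.0,0,0,0,0.8]
    - [0.1,0,-2.0,0,0,0,0.8]

```text
time_s: 5.1
ee_pos: [619.5, -270.6, 65.9]
tcp_rot: [-0.0, 0.707, 0.707, -0.0]
contact_force: [0.2, 0.1, -0.9]
width: 40.5
grasp_force: 30.8
```

>>> play_rows:
  deltas:
    - [0,0,0,0,0,0,0.8]
    - [0,0,0,0,0,0,0.8]

```text
time_s: 5.27
ee_pos: [619.7, -270.7, 66.4]
tcp_rot: [0.0, 0.707, 0.707, 0.0]
contact_force: [-0.8, 0.7, -1.3]
width: 40.5
grasp_force: 30.8
```

>>> play_rows:
  deltas:
    - [0,0,-0.05,0,0,0,0.8]
    - [0,0,-0.1,0,0,0,0.8]
    - [0,0,-0.1,0,0,0,0.8]

```text
time_s: 5.52
ee_pos: [619.7, -270.7, 65.5]
tcp_rot: [0.0, 0.707, 0.707, 0.0]
contact_force: [-0.5, 0.3, 0.2]
width: 41.1
grasp_force: 30.9
```

>>> play_rows:
  deltas:
    - [0,0,-0.05,0,0,0,0.8]
    - [0,0,-0.05,0,0,0,0.8]
    - [0,0,-0.05,0,0,0,0.8]

```text
time_s: 5.77
ee_pos: [619.8, -270.8, 65.5]
tcp_rot: [0.0, 0.707, 0.707, 0.0]
contact_force: [-2.5, 0.5, 5.2]
width: 40.7
grasp_force: 31.5
```

>>> play_rows:
  deltas:
    - [0,0,0,0,0,0,0.45]
    - [0,0,0,0,0,0,0.2]
    - [0,0,0,0,0,0,0.2]
    - [0,0,0.5,0,0,0,0.2]
    - [0,0,2,0,0,0,0.2]

```text
time_s: 6.18
ee_pos: [618.6, -270.1, 83.1]
tcp_rot: [-0.002, 0.707, 0.707, -0.001]
contact_force: [0.1, -0.4, 0.2]
width: 68.5
grasp_force: 0.0
```

>>> play_rows:
  deltas:
    - [0,0,3,0,0,0,0.2]
    - [0,0,6.5,0,0,0,0.2]
    - [0,0,9,0,0,0,0.2]
    - [-1.5,3,9,0,0,0,0.2]
    - [-3,6,9,0,0,0,0.2]

```text
time_s: 6.6
ee_pos: [590.0, -211.2, 176.7]
tcp_rot: [0.002, 0.708, 0.707, 0.001]
contact_force: [0.3, 0.3, -0.6]
width: 68.2
grasp_force: 0.0
```

>>> play_rows:
  deltas:
    - [-1.5,3,0,0,0,0,0.2]
    - [-3,6,0,0,0,0,0.2]
    - [-4.3,8.4,0,0,0,0,0.2]
    - [-5,9.7,0,0,0,0,0.2]
    - [-5,9.7,0,0,0,0,0.2]

```text
time_s: 7.02
ee_pos: [538.5, -111.4, 175.3]
tcp_rot: [-0.0, 0.706, 0.708, 0.0]
contact_force: [-0.3, 0.3, 0.1]
width: 68.6
grasp_force: 0.0
```

```bash
python3 - <<'E'
from h import *
a=cams.camera("top")[170:320,280:460]; b=cams.camera("scene")[170:320,270:450]
cv2.imwrite("pics/g3.png",cv2.resize(np.hstack([a,b]),None,fx=2.2,fy=2.2)); print(r.get_state()["ee_pos"])
E
```

```text
[ 540.0133028  -113.7864187   175.36064163]
```

View pics/g3.png

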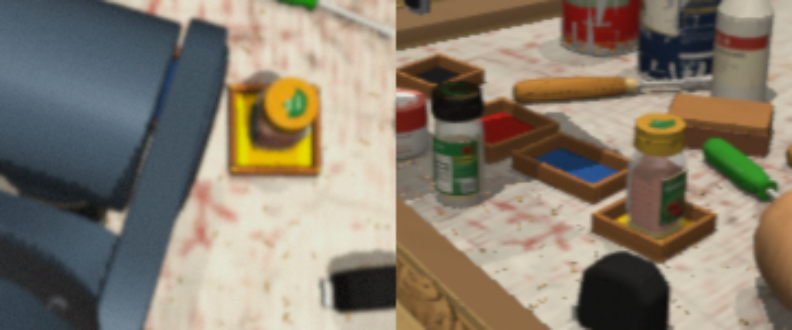

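The yellow jar stands upright inside the rim of the yellow tray. Next is the black jar.

>>> play_rows:
  deltas:
    - [0,0,-3,0,0,0,0.2]
    - [0,0,-6,0,0,0,0.2]
    - [0,0,-8.5,0,0,0,0.2]
    - [0,0,-10.3,0,0,0,0.2]
    - [0,0,-10.9,0,0,0,0.2]

```text
time_s: 7.53
ee_pos: [538.8, -114.4, 63.0]
tcp_rot: [-0.002, 0.707, 0.707, -0.001]
contact_force: [0.0, 0.3, -0.3]
width: 68.3
grasp_force: 0.0
```

>>> play_rows:
  deltas:
    - [0,0,0,0,0,0,0.2]
    - [0,0,0,0,0,0,0.4]
    - [0,0,0,0,0,0,0.55]
    - [0,0,0,0,0,0,0.7]
    - [0,0,0,0,0,0,0.8]

```text
time_s: 7.95
ee_pos: [540.6, -114.1, 67.2]
tcp_rot: [0.001, 0.707, 0.707, 0.001]
contact_force: [0.1, -1.4, 6.7]
width: 44.2
grasp_force: 30.8
```

>>> play_rows:
  deltas:
    - [0,0,0,0,0,0,0.8]
    - [0,0,0,0,0,0,0.8]

```text
time_s: 8.12
ee_pos: [540.6, -114.1, 67.1]
tcp_rot: [0.001, 0.707, 0.707, 0.001]
contact_force: [-0.2, -1.0, 6.8]
width: 44.2
grasp_force: 30.9
```

>>> play_rows:
  deltas:
    - [0,0,1,0,0,0,0.8]
    - [0,0,3,0,0,0,0.8]
    - [0,0,5.5,0,0,0,0.8]
    - [1,1.4,7,0,0,0,0.8]
    - [2.6,3.5,7,0,0,0,0.8]

```text
time_s: 8.53
ee_pos: [566.7, -79.7, 140.1]
tcp_rot: [0.002, 0.708, 0.706, 0.001]
contact_force: [1.0, -0.3, -1.2]
width: 44.3
grasp_force: 30.8
```

>>> play_rows:
  deltas:
    - [1.8,2.4,0,0,0,0,0.8]
    - [3.6,4.8,0,0,0,0,0.8]
    - [5.4,7.2,0,0,0,0,0.8]
    - [7.2,9.6,0,0,0,0,0.8]
    - [9,12,0,0,0,0,0.8]

```text
time_s: 8.95
ee_pos: [656.2, 42.7, 136.7]
tcp_rot: [0.0, 0.707, 0.707, 0.0]
contact_force: [-0.0, -0.3, -0.4]
width: 43.7
grasp_force: 30.8
```

>>> play_rows:
  deltas:
    - [1.8,2.4,0,0,0,0,0.8]
    - [3.4,4.6,0,0,0,0,0.8]
    - [4.6,6,0,0,0,0,0.8]
    - [5.3,6.7,0,0,0,0,0.8]
    - [5.3,6.7,0,0,0,0,0.8]

```text
time_s: 9.37
ee_pos: [709.2, 110.0, 136.2]
tcp_rot: [0.0, 0.706, 0.708, 0.0]
contact_force: [0.3, -0.1, -1.1]
width: 44.2
grasp_force: 30.9
```

>>> play_rows:
  deltas:
    - [0,0,0,0,0,0,0.8]
    - [0,0,-1.5,0,0,0,0.8]
    - [0,0,-3,0,0,0,0.8]
    - [0,0,-4,0,0,0,0.8]
    - [0,0,-4,0,0,0,0.8]

```text
time_s: 9.78
ee_pos: [707.0, 107.4, 93.6]
tcp_rot: [-0.001, 0.707, 0.707, -0.002]
contact_force: [-0.4, 0.5, -2.3]
width: 44.6
grasp_force: 30.9
```

```bash
python3 - <<'E'
from h import *
a=cams.camera("top")[130:280,140:320]; b=cams.camera("scene")[140:290,210:390]
cv2.imwrite("pics/g4.png",cv2.resize(np.hstack([a,b]),None,fx=2.2,fy=2.2)); print(r.get_state()["ee_pos"])
E
```

```text
[708.44817384 107.79935214  96.17981732]
```

View pics/g4.png

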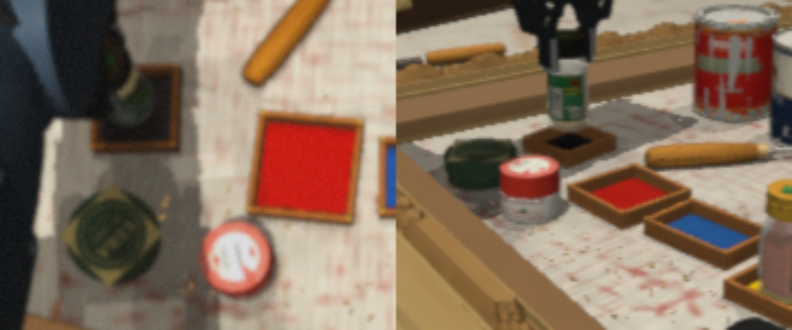

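The black jar hangs upright above the black tray and is centred on it. The wax and the pot haven't moved. I'll lower it.

>>> play_rows:
  deltas:
    - [0.1,0.1,-0.8,0,0,0,0.8]
    - [0.1,0.1,-1.6,0,0,0,0.8]
    - [0.1,0.1,-2.1,0,0,0,0.8]
    - [0.1,0.1,-2.4,0,0,0,0.8]
    - [0.1,0.1,-2.4,0,0,0,0.8]

```text
time_s: 10.3
ee_pos: [709.6, 109.3, 71.5]
tcp_rot: [-0.0, 0.707, 0.707, -0.0]
contact_force: [-0.2, 0.5, -1.4]
width: 44.2
grasp_force: 30.8
```

>>> play_rows:
  deltas:
    - [0,0,0,0,0,0,0.8]
    - [0,0,-0.05,0,0,0,0.8]
    - [0,0,-0.05,0,0,0,0.8]

```text
time_s: 10.55
ee_pos: [709.6, 109.3, 71.3]
tcp_rot: [0.0, 0.707, 0.707, 0.0]
contact_force: [0.0, -0.5, -0.9]
width: 44.2
grasp_force: 30.8
```

>>> play_rows:
  deltas:
    - [0,0,-0.1,0,0,0,0.8]
    - [0,0,-0.1,0,0,0,0.8]
    - [0,0,-0.1,0,0,0,0.8]

```text
time_s: 10.8
ee_pos: [709.8, 109.4, 71.1]
tcp_rot: [0.0, 0.707, 0.707, 0.0]
contact_force: [-1.7, -0.2, 4.8]
width: 44.2
grasp_force: 31.3
```

>>> play_rows:
  deltas:
    - [0,0,-0.05,0,0,0,0.8]
    - [0,0,-0.05,0,0,0,0.8]
    - [0,0,-0.05,0,0,0,0.8]

```text
time_s: 11.05
ee_pos: [709.9, 109.4, 71.1]
tcp_rot: [0.0, 0.707, 0.707, 0.0]
contact_force: [-2.7, 0.2, 9.4]
width: 44.3
grasp_force: 31.5
```

>>> play_rows:
  deltas:
    - [0,0,0.05,0,0,0,0.45]
    - [0,0,0.1,0,0,0,0.2]
    - [0,0,0.1,0,0,0,0.2]
    - [0,0,0.6,0,0,0,0.2]
    - [0,0,2,0,0,0,0.2]

```text
time_s: 11.47
ee_pos: [708.5, 109.2, 88.3]
tcp_rot: [-0.001, 0.707, 0.707, -0.001]
contact_force: [0.6, -0.4, 1.3]
width: 68.7
grasp_force: 0.0
```

>>> play_rows:
  deltas:
    - [0,0,3,0,0,0,0.2]
    - [0,0,6.5,0,0,0,0.1]
    - [0,0,8,0,0,0,0.05]
    - [-2.6,-2,8,0,0,0,0.05]
    - [-5,-3.8,8,0,0,0,0.05]

```text
time_s: 11.88
ee_pos: [659.9, 71.3, 172.2]
tcp_rot: [0.001, 0.707, 0.708, 0.001]
contact_force: [0.2, -0.6, -0.8]
width: 81.0
grasp_force: 0.0
```

>>> play_rows:
  deltas:
    - [-2.8,-2,-1,0,0,0,0.05]
    - [-5.4,-3.9,-2,0,0,0,0.05]
    - [-7.6,-5.5,-3,0,0,0,0.05]
    - [-8.9,-6.4,-4,0,0,0,0.05]
    - [-8.9,-6.4,-4,0,0,0,0.05]

```text
time_s: 12.3
ee_pos: [568.0, 5.9, 129.4]
tcp_rot: [-0.001, 0.708, 0.707, -0.001]
contact_force: [-0.7, 0.0, 0.7]
width: 81.3
grasp_force: 0.0
```

```bash
python3 - <<'E'
from h import *
a=cams.camera("top")[130:280,140:320]; b=cams.camera("scene")[140:290,210:390]
cv2.imwrite("pics/g5.png",cv2.resize(np.hstack([a,b]),None,fx=2.2,fy=2.2)); print(r.get_state()["ee_pos"])
E
```

```text
[571.23327727   7.14970534 131.00627195]
```

View pics/g5.png

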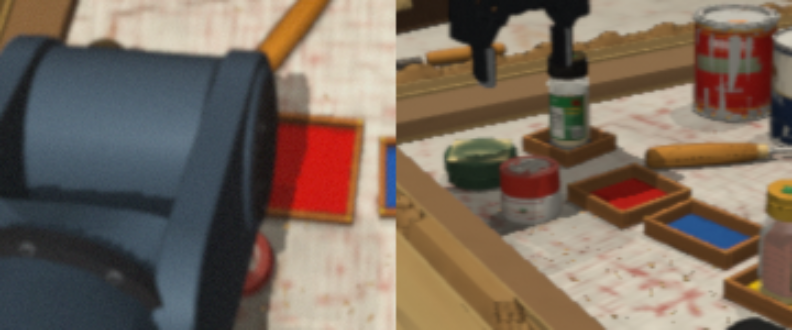

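The black jar stands upright in the black tray. Next is the pot.

>>> play_rows:
  deltas:
    - [0,0,-3,0,0,0,0.05]
    - [0,0,-6,0,0,0,0.05]
    - [0,0,-8.8,0,0,0,0.05]
    - [0,0,-10.3,0,0,0,0.05]
    - [0,0,-10.8,0,0,0,0.05]

```text
time_s: 12.82
ee_pos: [570.7, 8.0, 20.1]
tcp_rot: [-0.001, 0.707, 0.707, -0.001]
contact_force: [-0.7, 0.5, 0.4]
width: 81.2
grasp_force: 0.0
```

>>> play_rows:
  deltas:
    - [0,0,0,0,0,0,0.05]
    - [0,0,0,0,0,0,0.2]
    - [0,0,0,0,0,0,0.3]
    - [0,0,0,0,0,0,0.4]
    - [0,0,0,0,0,0,0.55]

```text
time_s: 13.23
ee_pos: [571.8, 7.4, 23.6]
tcp_rot: [0.001, 0.707, 0.707, 0.001]
contact_force: [-0.1, 2.0, 7.2]
width: 57.5
grasp_force: 31.7
```

>>> play_rows:
  deltas:
    - [0,0,0,0,0,0,0.6]
    - [0,0,0,0,0,0,0.6]
    - [0,0,0,0,0,0,0.6]

```text
time_s: 13.48
ee_pos: [571.8, 7.4, 23.6]
tcp_rot: [0.001, 0.707, 0.707, 0.001]
contact_force: [-0.6, 0.9, 7.3]
width: 57.1
grasp_force: 31.7
```

>>> play_rows:
  deltas:
    - [0,0,1,0,0,0,0.6]
    - [0,0,3,0,0,0,0.6]
    - [0,0,5,0,0,0,0.6]
    - [1.5,-0.8,5.5,0,0,0,0.6]
    - [3.5,-2,5.5,0,0,0,0.6]

```text
time_s: 13.9
ee_pos: [606.4, -12.3, 80.2]
tcp_rot: [0.001, 0.707, 0.708, 0.001]
contact_force: [0.2, 0.4, -0.8]
width: 57.4
grasp_force: 32.5
```

>>> play_rows:
  deltas:
    - [2,-1.1,0,0,0,0,0.6]
    - [4,-2.2,0,0,0,0,0.6]
    - [5.2,-2.9,0,0,0,0,0.6]
    - [5.2,-2.9,-1,0,0,0,0.6]
    - [5.2,-2.9,-2,0,0,0,0.6]

```text
time_s: 14.32
ee_pos: [657.8, -41.8, 57.0]
tcp_rot: [0.0, 0.707, 0.707, 0.0]
contact_force: [-0.3, 0.2, -0.5]
width: 56.9
grasp_force: 32.5
```

>>> play_rows:
  deltas:
    - [0,0,0,0,0,0,0.6]
    - [0,0,0,0,0,0,0.6]

```text
time_s: 14.48
ee_pos: [656.2, -41.0, 55.9]
tcp_rot: [-0.001, 0.707, 0.707, -0.001]
contact_force: [0.1, 0.5, -0.9]
width: 56.7
grasp_force: 32.5
```

```bash
python3 - <<'E'
from h import *
a=cams.camera("top")[130:280,200:380]; b=cams.camera("scene")[140:290,230:410]
cv2.imwrite("pics/g6.png",cv2.resize(np.hstack([a,b]),None,fx=2.2,fy=2.2)); print(r.get_state()["ee_pos"])
E
```

```text
[657.18355812 -41.21560257  56.99603426]
```

View pics/g6.png

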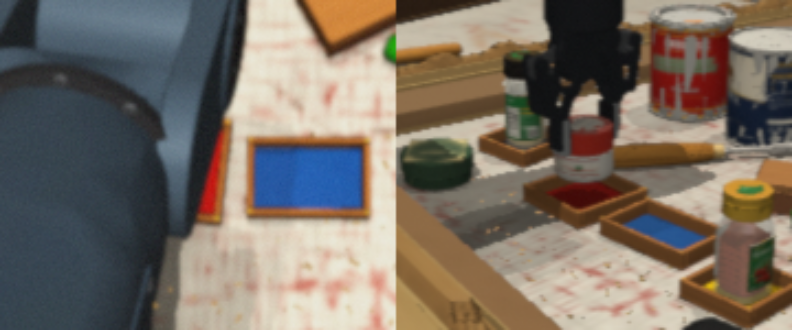

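The pot hangs level above the red tray. I'll lower it.

>>> play_rows:
  deltas:
    - [0.1,0,-1,0,0,0,0.6]
    - [0.1,0,-1.8,0,0,0,0.6]
    - [0.1,0,-2.4,0,0,0,0.6]
    - [0.1,0,-2.8,0,0,0,0.6]
    - [0.1,0,-2.8,0,0,0,0.6]

```text
time_s: 15.0
ee_pos: [658.1, -41.6, 27.9]
tcp_rot: [-0.001, 0.707, 0.707, -0.0]
contact_force: [-0.7, 0.1, -0.1]
width: 57.0
grasp_force: 32.7
```

>>> play_rows:
  deltas:
    - [0,0,0,0,0,0,0.6]
    - [0,0,-0.05,0,0,0,0.6]
    - [0,0,-0.05,0,0,0,0.6]

```text
time_s: 15.25
ee_pos: [658.6, -41.7, 28.2]
tcp_rot: [0.0, 0.707, 0.707, 0.0]
contact_force: [-0.3, -0.5, -0.4]
width: 57.1
grasp_force: 32.7
```

>>> play_rows:
  deltas:
    - [0,0,-0.05,0,0,0,0.6]
    - [0,0,-0.1,0,0,0,0.6]
    - [0,0,-0.1,0,0,0,0.6]

```text
time_s: 15.5
ee_pos: [658.7, -41.7, 27.5]
tcp_rot: [0.0, 0.707, 0.707, 0.0]
contact_force: [-1.1, 1.0, 1.0]
width: 57.0
grasp_force: 32.8
```

>>> play_rows:
  deltas:
    - [0,0,-0.05,0,0,0,0.6]
    - [0,0,-0.05,0,0,0,0.6]
    - [0,0,-0.05,0,0,0,0.6]

```text
time_s: 15.75
ee_pos: [658.8, -41.7, 27.5]
tcp_rot: [0.0, 0.707, 0.707, 0.0]
contact_force: [-1.4, 0.4, 5.9]
width: 56.8
grasp_force: 33.3
```

>>> play_rows:
  deltas:
    - [0,0,0.05,0,0,0,0.3]
    - [0,0,0.05,0,0,0,0.05]
    - [0,0,0.1,0,0,0,0.05]
    - [0,0,0.6,0,0,0,0.05]
    - [0,0,2.5,0,0,0,0.05]

```text
time_s: 16.17
ee_pos: [657.0, -41.5, 49.6]
tcp_rot: [-0.002, 0.707, 0.707, -0.001]
contact_force: [0.6, 0.4, -0.4]
width: 81.1
grasp_force: 0.0
```

>>> play_rows:
  deltas:
    - [0,0,3.5,0,0,0,0.05]
    - [0,0,7,0,0,0,0.1]
    - [0,0,10,0,0,0,0.2]
    - [-1.7,-3,11,0,0,0,0.2]
    - [-3.5,-6.3,11,0,0,0,0.2]

```text
time_s: 16.58
ee_pos: [625.1, -104.3, 165.7]
tcp_rot: [0.003, 0.706, 0.708, 0.002]
contact_force: [0.7, -0.7, 0.3]
width: 68.3
grasp_force: 0.0
```

>>> play_rows:
  deltas:
    - [-1.8,-3.4,0,0,0,1,0.2]
    - [-3.6,-6.8,0,0,0,2,0.2]
    - [-5.4,-10.2,0,0,0,3,0.2]
    - [-7.2,-13.2,0,0,0,4,0.2]
    - [-9,-16.2,0,0,0,5,0.2]

```text
time_s: 17.0
ee_pos: [532.5, -268.2, 162.2]
tcp_rot: [0.0, 0.675, 0.738, 0.0]
contact_force: [0.3, 0.2, 0.1]
width: 68.1
grasp_force: 0.0
```

>>> play_rows:
  deltas:
    - [-1.8,-3,0,0,0,0,0.2]
    - [-3.6,-5.7,0,0,0,0,0.2]
    - [-4.6,-7.6,-1,0,0,0,0.2]
    - [-4.8,-8,-2,0,0,0,0.2]
    - [-4.8,-8,-2,0,0,0,0.2]

```text
time_s: 17.42
ee_pos: [484.3, -347.1, 140.1]
tcp_rot: [-0.001, 0.676, 0.737, -0.0]
contact_force: [-0.3, 0.1, -1.2]
width: 68.2
grasp_force: 0.0
```

```bash
python3 - <<'E'
from h import *
a=cams.camera("top")[160:320,230:490]; b=cams.camera("scene")[160:320,230:430]
cv2.imwrite("pics/g7.png",cv2.resize(np.hstack([a,b]),None,fx=1.7,fy=1.7)); print(r.get_state()["ee_pos"])
E
```

```text
[ 485.87541421 -345.89293271  141.63015903]
```

View pics/g7.png

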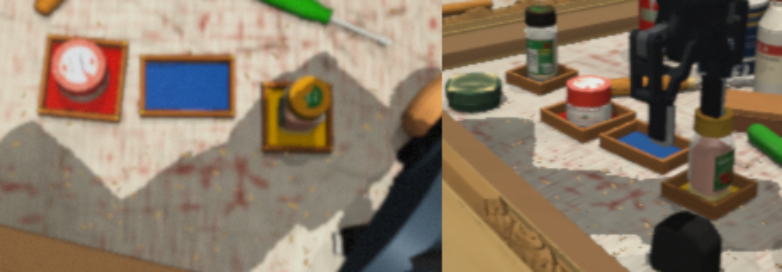

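The pot sits well inside the red tray. The TCP is above the tape, so I'll narrow the fingers to clear the frame and go down.

>>> play_rows:
  deltas:
    - [0,-0.1,-2,0,0,0,0.4]
    - [0,-0.1,-5,0,0,0,0.4]
    - [0,-0.1,-8,0,0,0,0.4]
    - [0,-0.1,-10,0,0,0,0.4]
    - [0,-0.1,-11,0,0,0,0.4]

```text
time_s: 17.93
ee_pos: [485.7, -345.7, 29.7]
tcp_rot: [-0.001, 0.675, 0.738, 0.0]
contact_force: [-0.3, 0.5, 0.3]
width: 51.0
grasp_force: 0.0
```

>>> play_rows:
  deltas:
    - [0,0,-0.5,0,0,0,0.4]
    - [0,0,-0.5,0,0,0,0.4]
    - [0,0,-0.5,0,0,0,0.4]

```text
time_s: 18.18
ee_pos: [486.5, -347.8, 28.0]
tcp_rot: [0.001, 0.675, 0.738, 0.0]
contact_force: [0.4, -0.2, 0.1]
width: 51.4
grasp_force: 0.0
```

>>> play_rows:
  deltas:
    - [0,0,-0.3,0,0,0,0.45]
    - [0,0,-0.3,0,0,0,0.55]
    - [0,0,-0.3,0,0,0,0.65]
    - [0,0,-0.3,0,0,0,0.8]
    - [0,0,-0.3,0,0,0,0.85]
  force: 45

```text
time_s: 18.6
ee_pos: [485.8, -348.0, 24.6]
tcp_rot: [0.0, 0.676, 0.737, -0.0]
contact_force: [-2.7, -0.0, 6.1]
width: 33.6
grasp_force: 44.6
```

>>> play_rows:
  deltas:
    - [0,0,0,0,0,0,0.85]
    - [0,0,0,0,0,0,0.85]

```text
time_s: 18.77
ee_pos: [485.8, -348.0, 24.6]
tcp_rot: [0.0, 0.676, 0.737, -0.0]
contact_force: [-2.0, 0.5, 6.0]
width: 33.7
grasp_force: 44.6
```

>>> play_rows:
  deltas:
    - [0,0,1,0,0,0,0.85]
    - [0,0,3,0,0,0,0.85]
    - [0,0,5.5,0,0,0,0.85]
    - [0,1,8,0,0,0,0.85]
    - [0.2,3,9,0,0,0,0.85]

```text
time_s: 19.18
ee_pos: [488.4, -319.5, 117.5]
tcp_rot: [0.002, 0.676, 0.737, 0.0]
contact_force: [0.3, 0.1, -1.7]
width: 33.6
grasp_force: 45.2
```

>>> play_rows:
  deltas:
    - [0.2,2.6,0,0,0,-1,0.85]
    - [0.4,5.2,0,0,0,-2,0.85]
    - [0.8,7.8,0,0,0,-3,0.85]
    - [1.6,10.4,0,0,0,-4,0.85]
    - [3,12.6,0,0,0,-5,0.85]

```text
time_s: 19.6
ee_pos: [516.9, -190.0, 114.3]
tcp_rot: [-0.0, 0.707, 0.707, -0.0]
contact_force: [1.2, -0.1, -2.2]
width: 33.6
grasp_force: 45.1
```

>>> play_rows:
  deltas:
    - [2.5,1.5,0,0,0,0,0.85]
    - [5,2.5,0,0,0,0,0.85]
    - [8,3.3,0,0,0,0,0.85]
    - [10.8,3.7,0,0,0,0,0.85]
    - [13,3.7,0,0,0,0,0.85]

```text
time_s: 20.02
ee_pos: [649.4, -153.4, 114.4]
tcp_rot: [0.0, 0.707, 0.708, 0.0]
contact_force: [-0.3, -0.7, -2.0]
width: 33.9
grasp_force: 45.2
```

>>> play_rows:
  deltas:
    - [0.4,0,0,0,0,0,0.85]
    - [0.4,0,-1.5,0,0,0,0.85]
    - [0.4,0,-3.5,0,0,0,0.85]
    - [0.4,0,-5,0,0,0,0.85]
    - [0.4,0,-5,0,0,0,0.85]

```text
time_s: 20.43
ee_pos: [649.4, -154.2, 60.8]
tcp_rot: [-0.002, 0.707, 0.707, -0.001]
contact_force: [-1.1, -0.0, -2.3]
width: 33.7
grasp_force: 45.2
```

```bash
python3 - <<'E'
from h import *
a=cams.camera("top")[150:290,260:440]; b=cams.camera("scene")[170:310,270:450]
cv2.imwrite("pics/g8.png",cv2.resize(np.hstack([a,b]),None,fx=2.2,fy=2.2)); print(r.get_state()["ee_pos"],r.get_state()["width"])
E
```

```text
[ 651.24890023 -154.76163983   64.14238095] 33.5511285340061
```

View pics/g8.png

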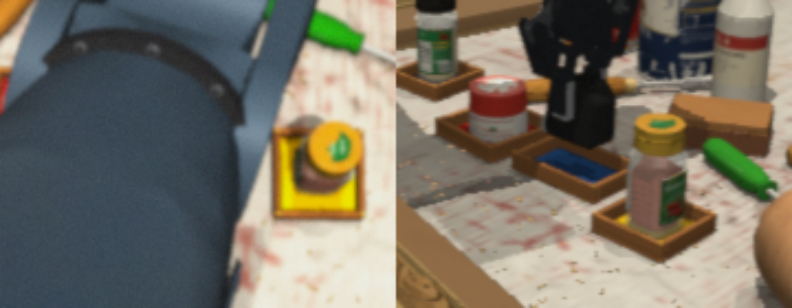

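The tape hangs upright above the blue tray, lengthwise along it and clear of the rims. I'll lower it.

>>> play_rows:
  deltas:
    - [0.1,0,-1,0,0,0,0.85]
    - [0.1,0,-2,0,0,0,0.85]
    - [0.1,0,-2.8,0,0,0,0.85]
    - [0.1,0,-3.4,0,0,0,0.85]
    - [0.1,0,-3.4,0,0,0,0.85]

```text
time_s: 20.95
ee_pos: [651.9, -154.7, 28.8]
tcp_rot: [-0.001, 0.707, 0.707, -0.001]
contact_force: [0.8, -0.7, -2.1]
width: 33.6
grasp_force: 44.6
```

>>> play_rows:
  deltas:
    - [0,0,0,0,0,0,0.85]
    - [0,0,-0.05,0,0,0,0.85]
    - [0,0,-0.05,0,0,0,0.85]

```text
time_s: 21.2
ee_pos: [652.7, -154.7, 29.2]
tcp_rot: [0.0, 0.707, 0.707, 0.0]
contact_force: [-0.1, 0.2, -1.9]
width: 33.2
grasp_force: 44.6
```

>>> play_rows:
  deltas:
    - [0,0,-0.05,0,0,0,0.85]
    - [0,0,-0.1,0,0,0,0.85]
    - [0,0,-0.1,0,0,0,0.85]

```text
time_s: 21.45
ee_pos: [652.7, -154.7, 28.5]
tcp_rot: [0.0, 0.707, 0.707, 0.0]
contact_force: [-1.4, -1.0, -1.0]
width: 33.3
grasp_force: 44.9
```

>>> play_rows:
  deltas:
    - [0,0,-0.05,0,0,0,0.85]
    - [0,0,-0.05,0,0,0,0.85]
    - [0,0,-0.05,0,0,0,0.85]

```text
time_s: 21.7
ee_pos: [652.8, -154.8, 28.4]
tcp_rot: [0.0, 0.707, 0.707, 0.0]
contact_force: [-1.7, -0.1, 5.5]
width: 33.5
grasp_force: 45.8
```

>>> play_rows:
  deltas:
    - [0,0,0.05,0,0,0,0.6]
    - [0,0,0.05,0,0,0,0.35]
    - [0,0,0.05,0,0,0,0.3]
    - [0,0,0.6,0,0,0,0.3]
    - [0,0,2.5,0,0,0,0.3]

```text
time_s: 22.12
ee_pos: [651.1, -154.2, 50.6]
tcp_rot: [-0.002, 0.707, 0.707, -0.001]
contact_force: [-1.1, 0.1, -0.3]
width: 59.7
grasp_force: 0.0
```

>>> play_rows:
  deltas:
    - [0,0,3.5,0,0,0,0.3]
    - [0,0,7,0,0,0,0.3]
    - [0,0,10.5,0,0,0,0.3]
    - [0,0,14,0,0,0,0.3]
    - [-2,1,17,0,0,0,0.3]

```text
time_s: 22.53
ee_pos: [634.3, -145.8, 225.6]
tcp_rot: [0.002, 0.707, 0.707, 0.001]
contact_force: [1.3, -1.0, 1.4]
width: 59.7
grasp_force: 0.0
```

>>> play_rows:
  deltas:
    - [-3,2.5,0,0,0,0,0.3]
    - [-6,5,0,0,0,0,0.3]
    - [-9,7.5,0,0,0,0,0.3]
    - [-12,10,0,0,0,0,0.3]
    - [-15,12.5,0,0,0,0,0.3]

```text
time_s: 22.95
ee_pos: [481.0, -18.8, 223.1]
tcp_rot: [0.0, 0.707, 0.707, 0.0]
contact_force: [0.4, 0.1, -0.5]
width: 59.8
grasp_force: 0.0
```

>>> play_rows:
  deltas:
    - [-2,3,0,0,0,0,0.3]
    - [-4,6,0,0,0,0,0.3]
    - [-6,9,0,0,0,0,0.3]
    - [-8,12,0,0,0,0,0.3]
    - [-10,15,0,0,0,0,0.3]

```text
time_s: 23.37
ee_pos: [381.5, 131.4, 223.3]
tcp_rot: [0.0, 0.707, 0.707, 0.0]
contact_force: [0.4, 0.2, -0.1]
width: 59.5
grasp_force: 0.0
```

>>> play_rows:
  deltas:
    - [-1,3,0,0,0,0,0.3]
    - [-2,6,0,0,0,0,0.3]
    - [-3,9,0,0,0,0,0.3]
    - [-4,12,0,0,0,0,0.3]
    - [-4,13,0,0,0,0,0.3]

```text
time_s: 23.78
ee_pos: [341.2, 263.0, 223.3]
tcp_rot: [-0.0, 0.706, 0.708, 0.001]
contact_force: [0.8, 0.5, -0.1]
width: 59.9
grasp_force: 0.0
```

```bash
python3 - <<'E'
from h import *
im=cams.camera("top"); a=im[140:310,160:480]; b=cams.camera("scene")[150:320,220:420]
cv2.imwrite("pics/f.png",cv2.resize(np.hstack([a,b]),None,fx=1.5,fy=1.5)); print(r.get_state()["ee_pos"])
E
```

```text
[342.4147118  261.48727198 223.06888953]
```

View pics/f.png

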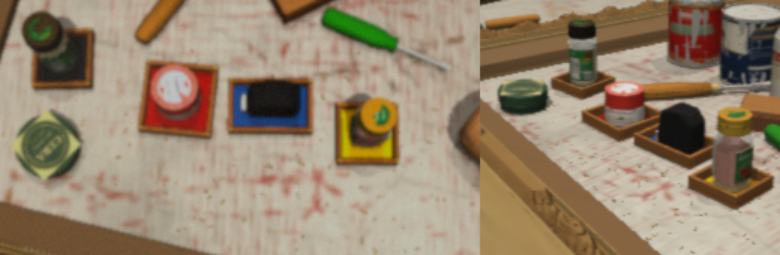

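All four stand upright in their trays and the wax hasn't moved. The tape looks close to the -y rim, so I'll measure that.

```bash
python3 - <<'E'
from h import *
im=cams.camera("top"); hsv=cv2.cvtColor(im,cv2.COLOR_BGR2HSV); V=hsv[...,2]
b=blob((V<55).astype(np.uint8),(343,205),32)
print("tape@60",rect(b,60),"@30",rect(b,30))
w=cv2.inRange(hsv,(0,0,110),(180,110,255)); w[:, :310]=0; w[:,332:]=0; w[:195]=0;w[220:]=0
print("hook px",rect(blob(w,(323,207),15),30))
cv2.imwrite("pics/z.png",cv2.resize(im[180:240,300:440],None,fx=5.7,fy=5.7,interpolation=cv2.INTER_CUBIC))
E
```

```text
tape@60 [ 647.4 -161.1   41.6   70.3    1.1] @30 [ 655.3 -162.2   43.    72.7    1.1]
hook px [ 650.7 -121.4   20.6    5.4    1.1]
```

View pics/z.png

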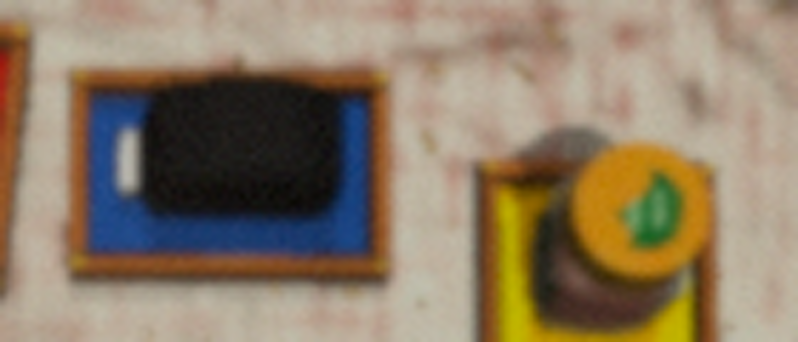

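Blue liner shows on three sides of the tape, so it stands inside the rim. Handing in.

```bash
python3 -c "
from workcell import r
print(r.sign_off())"
```

```text
the job is handed in; nothing more can be done
None
```

I put the yellow jar, black jar, red pot and tape measure upright in their matching trays, in that order, without touching the wax tin, and handed the job in at about 24 s on the robot's clock; the sign-off returned no verdict.

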